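Stack a clutch disc and a separator plate on a splined hub

TASK

Build up the slip clutch of the feed rail on the splined hub of the assembly stand: first put the clutch disc (the thicker plate with the one solid tab) on the hub, feeling for the splines by turning it lightly until its teeth drop in, and seat it fully home on the shoulder. Then put the separator plate (thinner, forked tab) on top of it the same way, flush on the disc, with its tab pointing to the opposite side from the disc's tab. Keep both plates the right way up, never force or ram them, and leave the things around undisturbed.

Things in the scene. Friction and masses are not known exactly. Their poses are not given: they have to be found in the camera images.
- stand: Fixed aluminium stand: round foot 80 mm wide, 12 mm high, with a round column (44 mm wide) that ends in a flat shoulder 30 mm above the bench; the splined hub rises from it. Origin: centre of the underside, on the hub's axis; z up. Its measured turn says nothing about where the splines stand.
- hub_seat (a point): On the hub's axis in the plane of the shoulder, 30 mm above the bench: the disc's underside comes to rest here, the separator's 12 mm higher. Pressing a plate with more than 80 N (summed over its teeth) is forcing it; feel with 3 to 5 N.
- spline_top (a point): On the hub's axis at the upper ends of the splines, 26 mm above the shoulder. Steel hub: core 18 mm wide; four splines, one every 90 degrees, 8 mm wide, out to 28 mm diameter; above this point a smooth nose, tapering to 11 mm, rises 9 mm more and centres a plate before its teeth meet the spline ends.
- clutch_disc: Clutch disc, steel, about 110 g: flat ring, 56 mm diameter, 12 mm thick, dark facing pads on its upper side, ONE SOLID tab 18 mm wide that ends 44 mm from the centre. Two flats 26 mm long, 56 mm apart, on its edge at right angles to the tab: grip there. Lies flat. Origin: centre of the underside; x along the tab, y from flat to flat, z up. 
- disc_tab (a point): On the solid tab of the clutch disc, 40 mm from its axis along its x, at half thickness. The bore has four inward teeth, one every 90 degrees, at 45, 135... degrees from the tab: tips 10.5 mm from the axis, 7.8 mm wide. They slide down only between the splines, with about 3.5 degrees of play either way. How the splines stand varies and is not measured: find it by feel or by eye.
- separator_plate: Separator plate, plain steel, about 90 g: flat ring, 56 mm diameter, 9 mm thick, with a FORKED tab (two 6 mm prongs, 10 mm gap) that ends 44 mm from the centre. Two flats 26 mm long, 56 mm apart, on its edge at right angles to the tab: grip there. Lies flat. Origin: centre of the underside; x along the tab, y from flat to flat, z up. 
- separator_tab (a point): Between the prongs of the separator's tab, 40 mm from its axis along its x, at half thickness. The bore has four inward teeth, one every 90 degrees, at 45, 135... degrees from the tab: tips 10.5 mm from the axis, 7.8 mm wide. Play as for the disc. The hub turns only against a stiff friction of about 0.15 N m, so it stays put under a light touch.
- glass_a: Bystander: glass insert, 22 mm wide, 58 mm tall, standing on its foot. Origin: centre of the underside.
- glass_b: Bystander: glass insert, 22 mm wide, 61 mm tall, standing on its foot. Origin: centre of the underside.
- cotton_roll: Bystander: roll of cotton tape, 63 mm wide, 35 mm tall. Origin: centre of the underside.
- timer: Bystander: dial timer, 48 x 64 x 50 mm. Origin: centre of the underside.
There are look-alikes about, which are no part of the job. Leave any pink look-alike of the separator_plate alone.

How it is judged (in metres and radians):
On the way, in this order (a step that is already met when the one before it is completed fails the run):
1. the clutch disc sits alone on the hub, fully home on the shoulder and let go (horizontal distance between clutch_disc and hub_seat below 0.0035 m and z of clutch_disc in the frame of hub_seat between -0.003 and 0.002 m and angle between clutch_disc's own z axis and vertical below 0.06 rad and linear speed of clutch_disc below 0.01 m/s and contact force between clutch_disc and the fingers below 0.1 N and horizontal distance between separator_plate and hub_seat above 0.05 m), for 0.2 s.
2. the separator plate sits on the disc, tab opposite, and is let go (horizontal distance between separator_plate and hub_seat below 0.0035 m and z of separator_plate in the frame of hub_seat between 0.009 and 0.014 m and angle between separator_plate's own z axis and vertical below 0.06 rad and linear speed of separator_plate below 0.01 m/s and contact force between separator_plate and the fingers below 0.1 N and x of separator_tab in the frame of clutch_disc below -0.036 m), for 0.2 s.
At the end, for the whole second after the job is handed in: Disc and separator centred on the hub within 3.5 mm and level within 0.06 rad; disc underside at the shoulder (+2 mm at most), separator underside 9 to 14 mm above the shoulder; separator tab opposite the disc tab within about 25 degrees; both at rest and let go (all of step 2 and horizontal distance between clutch_disc and hub_seat below 0.0035 m and z of clutch_disc in the frame of hub_seat between -0.003 and 0.002 m and angle between clutch_disc's own z axis and vertical below 0.06 rad and linear speed of clutch_disc below 0.01 m/s and contact force between clutch_disc and the fingers below 0.1 N); the robot touches nothing.
It fails at once if the clutch disc is pressed against the hub or stand with more than 80 N (contact force between clutch_disc and stand above 80 N).
It fails at once if the separator plate is pressed against the hub or stand with more than 80 N (contact force between separator_plate and stand above 80 N).
It fails at once if the separator is pressed against the disc with more than 80 N (contact force between separator_plate and clutch_disc above 80 N).
It fails at once if a plate is turned over (angle between any of clutch_disc, separator_plate's own z axis and vertical above 1.2 rad).
It fails at once if a bystander is shifted by more than 20 mm or knocked over (distance of any of glass_a, glass_b, cotton_roll, timer from where it was at the start of the episode above 0.02 m or angle between any of glass_a, glass_b, cotton_roll, timer's own z axis and vertical above 0.5 rad).
It also fails if it takes over 72 s, if anything falls off the work surface, if the arm or the gripper's body presses on something with over 40 N, if the wrist force passes 120 N, or if a joint passes its speed limit or range.

ROBOT

A 7-joint arm with a two-finger parallel gripper is mounted at the origin on the work surface; the furniture and walls round the work are solid. World frame = base frame: x ahead of the robot, y to its left, z up, the work surface at z = 0. Lengths are in m, angles in degrees, forces in N, time in s.
With the tool pointing down it reaches from about 0.35 to 0.775 m from the base axis. Payload 3.1 kg.
Tool frame: the origin (TCP) lies on the centre line of the jaws, within the pads' length; the fingertips stand 17 mm ahead of it and the grasp point (between the pads) lies 2 mm behind it (robot.tip_reach is the distance from the TCP to the fingertips, in m); z points along the fingers, y is the direction in which the jaws open and shut (so a half turn about z gives the same grasp; the last joint's range is limited). The gripper opens to 85 mm and grips with 20 to 120 N. Pads are 22 mm wide; open, the fingers measure 114 mm over their backs; the gripper's body (76 mm by 85 mm) begins 54 mm behind the grasp point. The pads swing forward as they close: fully open they stand 13 mm farther back than shut.
Start: joints at [-70.972, 17.813, 0.802, 86.603, -0.252, 75.585, -1.558], TCP at [0.201, 0.512, 0.248] pointing down, gripper open.
Joint ranges: [-154.91, 154.91], [-16.99, 109.72], [-72.82, 74.43], [7.12, 147.25], [-82.49, 262.49], [11.32, 116.49], [-174.64, 174.64]. Speed limits (degrees/s): [159.86, 159.86, 180, 180, 180, 180, 180].

INTERFACE

Orientations are given as [roll, pitch, yaw] about the fixed x, y, z axes, in that order (R = Rz(yaw) Ry(pitch) Rx(roll)).
In Python, from station import robot, fingers, vision, workorder, recognise gives the robot as it stands. Calls block until the motion is done:
- robot.move_to(position, orientation): joint-space move of the TCP to a pose.
- robot.line_to(position, orientation=None, velocity=0.15, f_stop=None): straight line of the TCP; orientation=None keeps the orientation; velocity is the mean speed in m/s. With f_stop (N) it stops when the force on the tool has changed by that much, and returns True; else False.
- robot.move_j(angles): joint-space move.
- fingers.gripper_to(opening, force=None): opening from 0.0 (shut) to 1.0 (fully open); force is the grip in N (None keeps the last); returns when the fingers have stopped.
- robot.pause(seconds).
- robot.inverse_kinematics(position, orientation): joint angles nearest the present ones, or None.
- vision.grab_frame(name): name is "scene" or "top" or "wrist"; returns the picture (384x512x3 uint8, red, green, blue); there is no depth.
- vision.calibration(name): a dict with "mtx" (3x3 intrinsics, pixels), "extrinsics" (4x4, takes a point from world to camera coordinates); the wrist camera has in their place "T_tool_cam" (4x4, takes a point from camera to tool coordinates, whose origin is the TCP and whose axes are the flange's). Camera axes: x right, y up, looking along -z (the intrinsics and any distortion apply to the point x, -y, -z); pixel columns grow to the right and rows downward; lengths in m; the calibration is good to about 2 mm. The wrist camera is an equidistant fisheye: a pixel r from the principal point sees the ray r / f radians off the axis. A picture is of the moment at which its call begins: read the wrist's pose just before it. calibration takes no time and is no camera call.
A pose or a line that the arm cannot do raises robot.PlanningError and nothing moves.
- workorder.close_job(): hands the job in, once; it reports no verdict.
Trained networks look in the newest picture that a camera, given by its name, has taken for a name from the list of things; names that differ only in an ending like _2 or _b are one class to them, and where a whole thing is asked for, a point or a joint stands for the part that bears it (a point fixed in the world has none). Each returns a list of dicts, best first, with "p" (0 to 1); they miss things now and then, are a little off and sometimes report something else, mostly with a low value. They report only what shows in the picture. A call takes as long as a camera call. They do not tell look-alikes from the thing itself.
- recognise(label, camera): "rect" ([centre column, centre row, width, height] in pixels, round what is visible of it).
Readings, each from a call of its own:
- robot.current_time_s(): time.
- robot.current_joint_positions(): joint angles.
- robot.current_dq(): joint speeds.
- robot.current_joint_torque(): joint torques, N m.
- robot.current_tool_pos(): TCP position.
- robot.current_eef_rot(): TCP orientation.
- robot.current_contact_force(): force on the tool from outside, world axes, zero at the start.
- robot.current_torque(): the same for the moment, N m.
- robot.current_finger_gap(): opening from 0.0 (shut) to 1.0 (fully open).
Only numpy, scipy, OpenCV 4.12 (cv2) and the standard library are available. Lean on these libraries where they do the work, as an engineer would, in place of code of your own. Each camera call takes 0.05 s, during which the arm holds its last target.

## Working session

There is one attempt and no reset: what is moved stays moved. The work goes in short steps, each a Python script; the robot and the scene stay as the last script left them, time stands still between calls to the robot, and variables do not carry over. Pictures are saved under pics/ and viewed, and the job is handed in when it is done.

```bash
ls; mkdir -p pics; python3 - <<'E'
from station import robot, fingers, vision, workorder, recognise
import cv2
for n in ["scene","top","wrist"]:
    im=vision.grab_frame(n); cv2.imwrite(f"pics/{n}0.png",cv2.cvtColor(im,cv2.COLOR_RGB2BGR))
    print(n,vision.calibration(n))
    if n!="wrist":
        for l in ["stand","clutch_disc","separator_plate","glass_a","cotton_roll","timer"]:
            print(l,[(d['rect'],round(d['p'],2)) for d in recognise(l,n)])
print(robot.current_time_s(),robot.tip_reach)
E
```

```text
pics
scene {'mtx': array([[427.31676268,   0.        , 254.66595579],
       [  0.        , 427.31676268, 192.15554206],
       [  0.        ,   0.        ,   1.        ]]), 'extrinsics': array([[-0.96336856, -0.26803907,  0.00872261,  0.60444318],
       [ 0.12478104, -0.41921556,  0.89927082, -0.09702706],
       [-0.23738306,  0.86741765,  0.43730528, -1.16534351],
       [ 0.        ,  0.        ,  0.        ,  1.        ]])}
stand [([239.9, 183.6, 23.1, 19.0], 0.86)]
clutch_disc [([226.3, 233.8, 26.3, 15.5], 0.66), ([238.9, 268.1, 27.6, 20.8], 0.64), ([196.1, 205.6, 22.6, 21.9], 0.34)]
separator_plate [([225.8, 235.9, 31.5, 15.6], 0.6), ([323.5, 179.4, 21.3, 14.9], 0.53)]
glass_a [([237.9, 184.8, 27.1, 21.9], 0.64), ([171.3, 237.9, 9.0, 23.1], 0.49), ([199.0, 254.4, 10.4, 25.8], 0.47)]
cotton_roll [([197.4, 205.4, 21.7, 20.3], 0.84)]
timer [([272.0, 166.8, 16.2, 16.5], 0.67)]
top {'mtx': array([[419.99288084,   0.        , 257.0246437 ],
       [  0.        , 419.99288084, 189.90358707],
       [  0.        ,   0.        ,   1.        ]]), 'extrinsics': array([[-0.19892975, -0.9
[... 479 characters left out ...]
), ([176.8, 195.1, 12.3, 9.6], 0.56), ([182.6, 164.1, 11.1, 13.1], 0.5)]
cotton_roll [([239.1, 151.3, 18.2, 21.2], 0.82)]
timer [([346.8, 171.5, 22.7, 20.2], 0.55)]
wrist {'mtx': array([[297.31863964,   0.        , 254.57689859],
       [  0.        , 297.31863964, 189.05565778],
       [  0.        ,   0.        ,   1.        ]]), 'T_tool_cam': array([[-9.15610064e-04,  9.63732067e-01,  2.66870126e-01,
         6.69614018e-02],
       [ 9.99999499e-01,  7.74226211e-04,  6.35001680e-04,
         8.61289641e-04],
       [ 4.05353635e-04,  2.66870574e-01, -9.63732293e-01,
        -1.26361233e-01],
       [ 0.00000000e+00,  0.00000000e+00,  0.00000000e+00,
         1.00000000e+00]])}
0.75 0.017
```

View images.

```bash
python3 - <<'E'
import cv2
for n in ["scene","top"]:
    im=cv2.imread(f"pics/{n}0.png")
    c=im[120:300,130:380]
    cv2.imwrite(f"pics/{n}0c.png",cv2.resize(c,None,fx=3.2,fy=3.2,interpolation=cv2.INTER_CUBIC))
E
```

```text
(no output)
```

View pics/top0.png

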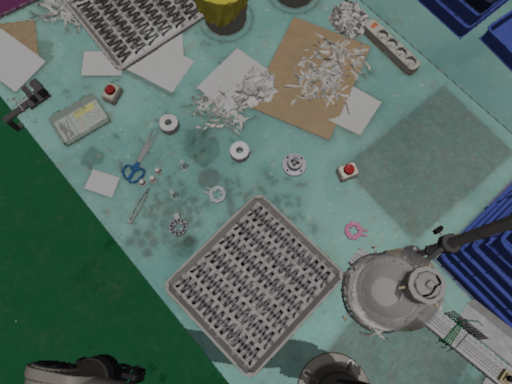

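View pics/wrist0.png

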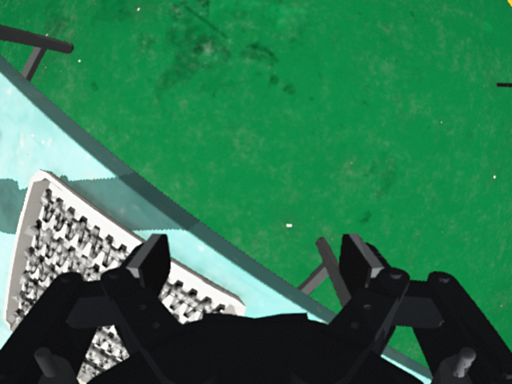

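View pics/scene0.png

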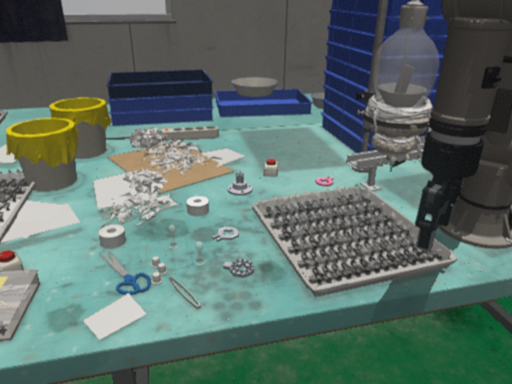

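```bash
sleep 1
```

```text
(no output)
```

View pics/top0c.png

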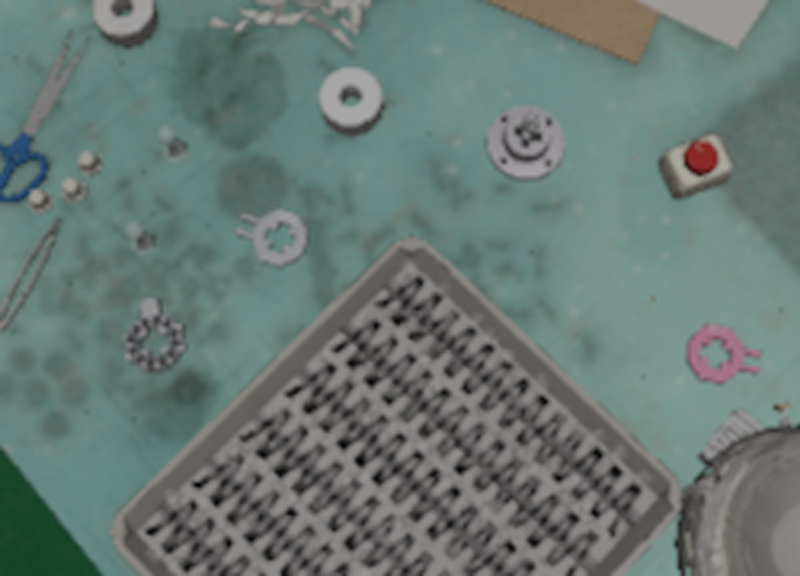

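View pics/scene0c.png

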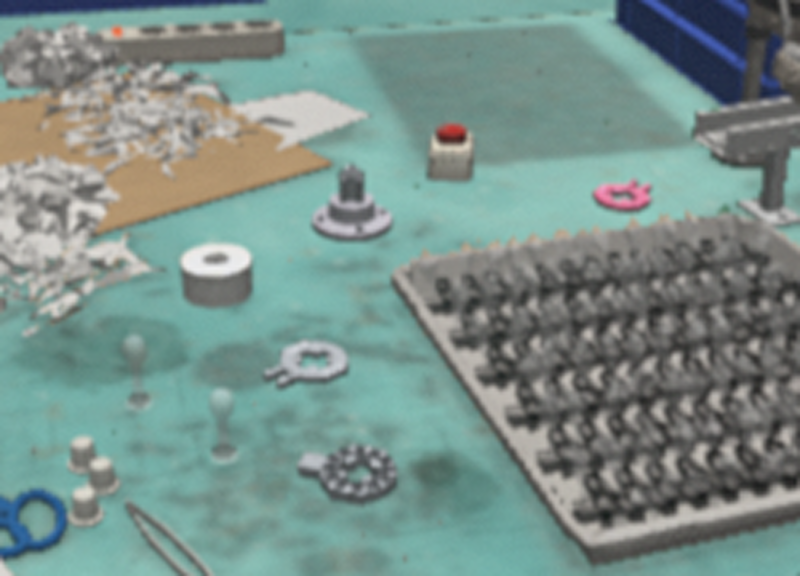

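```bash
cat > h.py <<'E'
from station import robot, fingers, vision, workorder, recognise
import numpy as np, cv2
from scipy.spatial.transform import Rotation as R
def ray_to_z(o,d,z): return o+d*(z-o[2])/d[2]
def px2w(cam,u,v,z):
    c=vision.calibration(cam);K=c['mtx'];E=c['extrinsics']
    d=np.array([(u-K[0,2])/K[0,0],-(v-K[1,2])/K[1,1],-1.])
    Rw=E[:3,:3].T;o=-Rw@E[:3,3]
    return ray_to_z(o,Rw@d,z)
def tool_T(pos=None,rot=None):
    T=np.eye(4);T[:3,3]=robot.current_tool_pos() if pos is None else pos
    T[:3,:3]=R.from_euler('xyz',robot.current_eef_rot() if rot is None else rot,degrees=True).as_matrix();return T
def wpx2w(T,u,v,z):
    c=vision.calibration('wrist');K=c['mtx'];W=T@c['T_tool_cam']
    x=u-K[0,2];y=v-K[1,2];r=np.hypot(x,y);th=r/K[0,0];s=np.sin(th)/max(r,1e-9)
    d=np.array([x*s,-y*s,-np.cos(th)])
    return ray_to_z(W[:3,3],W[:3,:3]@d,z)
def w2wpx(T,p):
    c=vision.calibration('wrist');K=c['mtx'];W=T@c['T_tool_cam']
    q=W[:3,:3].T@(np.asarray(p)-W[:3,3]);x,y,zz=q[0],-q[1],-q[2]
    h=np.hypot(x,y);th=np.arctan2(h,zz);return K[0,2]+K[0,0]*th*x/h,K[1,2]+K[0,0]*th*y/h
def rect_wrist(T,shape_c,size,z,name,ppm=4):
    """orthorectify plane z around world xy centre; ppm px/mm"""
    n=int(size*1000*ppm);im=vision_im[0]
    mx=np.zeros((n,n),np.float32);my=mx.copy()
    c=vision.calibration('wrist');K=c['mtx'];W=T@c['T_tool_cam']
    jj,ii=np.meshgrid(np.arange(n),np.arange(n))
    X=shape_c[0]+(jj-n/2)/ppm/1000;Y=shape_c[1]-(ii-n/2)/ppm/1000
    P=np.stack([X,Y,np.full_like(X,z)],-1)-W[:3,3]
    q=P@W[:3,:3];x,y,zz=q[...,0],-q[...,1],-q[...,2]
    h=np.hypot(x,y)+1e-12;th=np.arctan2(h,zz)
    mx=(K[0,2]+K[0,0]*th*x/h).astype(np.float32);my=(K[1,2]+K[0,0]*th*y/h).astype(np.float32)
    o=cv2.remap(im,mx,my,cv2.INTER_CUBIC)
    cv2.imwrite(name,cv2.cvtColor(o,cv2.COLOR_RGB2BGR));return o
vision_im=[None]
def grabw():
    T=tool_T();vision_im[0]=vision.grab_frame('wrist');return T,vision_im[0]
E
python3 - <<'E'
from h import *
f=lambda x,y:(130+x/3.2,120+y/3.2)
for n,x,y,z in [("disc",155,340,.012),("dtab",150,304,.012),("sep",280,238,.009),("septab",247,228,.009),("stand foot",525,146,.012),("hubtop",528,130,.065),("rollTop",351,97,.035),("timer",697,165,.04),("ga",177,150,0),("gb",148,240,0),("ga2",170,133,.058),("tray corner",410,240,0.02),("tray corner",118,530,0.02),("pink",715,354,.009)]:
    print(n,px2w("top",*f(x,y),z).round(4))
for n,x,y,z in [("disc",357,470,.012),("sep",316,360,.009),("stand",352,215,.012),("hubtop",351,168,.065),("ga",139,403,0),("gb",224,457,0)]:
    print(n,px2w("scene",*f(x,y),z).round(4))
print(robot.current_eef_rot(),robot.current_tool_pos())
for p in [(.55,.05,.25)]:
  for yaw in range(-180,180,45): print(yaw,robot.inverse_kinematics(list(p),[180,0,yaw]))
E
```

```text
disc [0.5597 0.3596 0.012 ]
dtab [0.5965 0.3591 0.012 ]
sep [0.6387 0.2215 0.009 ]
septab [0.6556 0.2523 0.009 ]
stand foot [ 0.6845 -0.0415  0.012 ]
hubtop [ 0.6829 -0.0393  0.065 ]
rollTop [0.7634 0.1241 0.035 ]
timer [ 0.6219 -0.2008  0.04  ]
ga [0.7551 0.3096 0.    ]
gb [0.6656 0.3531 0.    ]
ga2 [0.7522 0.3077 0.058 ]
tray corner [0.6078 0.0944 0.02  ]
tray corner [0.3855 0.4193 0.02  ]
pink [ 0.4376 -0.1768  0.009 ]
disc [0.5566 0.3664 0.012 ]
sep [0.6343 0.2277 0.009 ]
stand [ 0.6867 -0.0389  0.012 ]
hubtop [ 0.6858 -0.0337  0.065 ]
ga [0.7515 0.3139 0.    ]
gb [0.6604 0.3625 0.    ]
[1.79995264e+02 8.96869021e-05 1.58584071e+02] [0.20082046 0.51206317 0.24832599]
-180 [-27.85570225  19.11172204  28.01296895  86.88873851  -9.10817306
  76.27025147  91.01102434]
-135 [-24.15213558  18.6468104   22.92810466  86.74506941  -7.37235487
  76.10168479 134.46841709]
-90 [ 34.14820549  29.60010347 -61.6634409   84.46581726  26.0846267
  81.40183039 151.76966611]
-45 [ -50.56956071   28.19601236   64.60972066   87.65932107  -25.65099289
   80.41962349 -119.30389115]
0 [-37.51929462  21.17389213  41.90820145  87.24331234 -14.33137116
  77.07639196 -84.32258386]
45 [-38.33764541  21.42447878  43.14857524  87.27174308 -14.84439402
  77.18017179 -38.86400696]
90 [-36.31260374  20.83068708  40.10244704  87.2008934  -13.60063241
  76.93622998   5.02401039]
135 [-31.97631152  19.81745401  33.80001725  87.04388492 -11.18208815
  76.53612214  47.86150974]
```

```bash
python3 - <<'E'
from h import *
t0=robot.current_time_s()
robot.move_to([.66,-.038,.19],[180,0,90-0]) if False else None
for n,p,yaw,zr in [("disc",(.558,.362),0,.012),("sep",(.637,.224),61,.009),("hub",(.685,-.04),0,.056)]:
    z=.14 if n!="hub" else .19
    c=[robot.inverse_kinematics([*p,z],[180,0,y]) for y in (yaw,yaw-180 if yaw>0 else yaw+180)]
    ok=[(abs(q[6]),y) for q,y in zip(c,(yaw,yaw-180 if yaw>0 else yaw+180)) if q is not None]
    y=min(ok)[1]
    robot.move_to([*p,z],[180,0,y]);robot.pause(.1)
    T,im=grabw();np.save(f"{n}_T.npy",T);cv2.imwrite(f"pics/{n}_w.png",cv2.cvtColor(im,cv2.COLOR_RGB2BGR))
    rect_wrist(T,p,.13,zr,f"pics/{n}_r.png")
    print(n,y,robot.current_time_s()-t0,robot.current_tool_pos(),recognise({"disc":"clutch_disc","sep":"separator_plate","hub":"stand"}[n],"wrist")[:2])
E
```

```text
disc 180 1.6417000000000002 [0.55681211 0.36401411 0.14063664] [{'rect': [251.2, 192.6, 61.8, 78.1], 'p': 0.87}]
sep 61 3.2916999999999996 [0.63669083 0.22477808 0.1399034 ] [{'rect': [258.4, 176.4, 63.9, 80.3], 'p': 0.71}, {'rect': [114.9, 99.6, 68.9, 66.0], 'p': 0.38}]
hub 0 4.55 [ 0.68518875 -0.03669006  0.18930208] [{'rect': [260.1, 168.0, 73.5, 73.0], 'p': 0.65}]
```

View pics/disc_r.png

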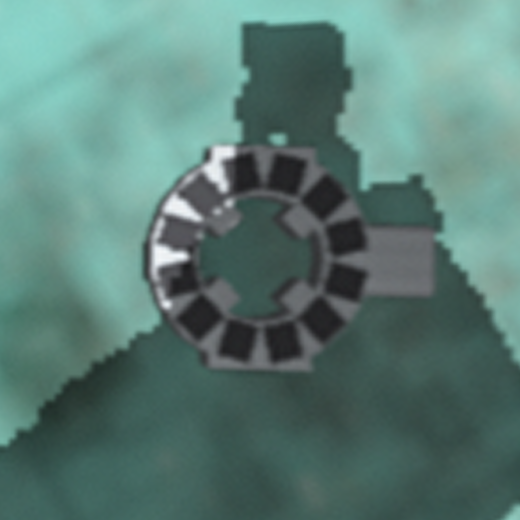

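View pics/sep_r.png

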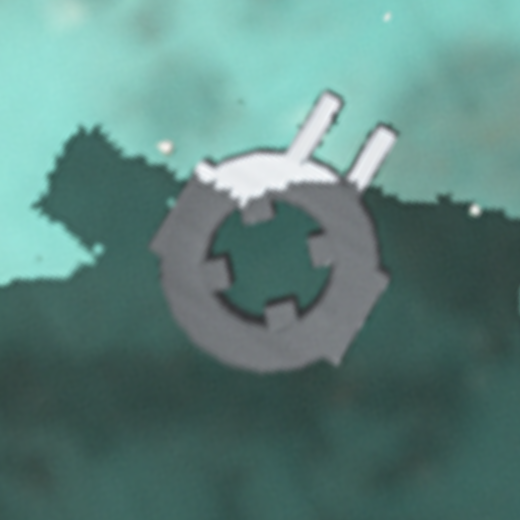

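View pics/hub_r.png

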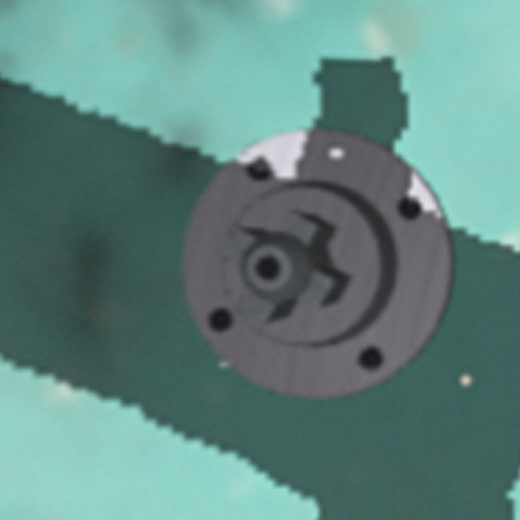

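View pics/hub_w.png

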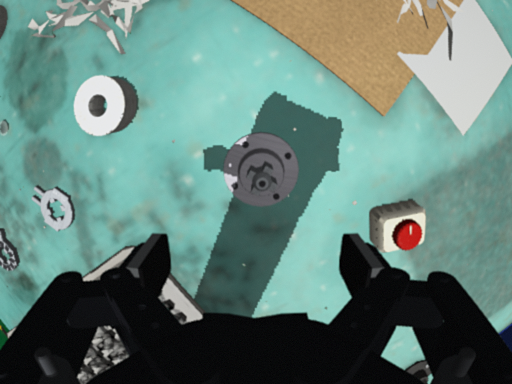

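```bash
python3 - <<'E'
from h import *
for i in range(4):
    print(robot.current_time_s(),robot.current_tool_pos(),robot.current_eef_rot(),robot.current_contact_force()); robot.pause(.1)
E
```

```text
5.35 [ 0.68515521 -0.0372553   0.1894944 ] [-1.79919972e+02  3.59946869e-02  2.33690430e-01] [-0.06292823 -0.69062425 -0.38292812]
5.45 [ 0.6850703  -0.03834078  0.18971845] [-1.79962429e+02  2.13298183e-02  1.43016818e-01] [-0.11148802  0.22493777 -0.83083619]
5.55 [ 0.68501424 -0.0392641   0.18989453] [-1.79992420e+02  9.57492630e-03  6.83501029e-02] [-0.46261772  0.24935432 -0.0451646 ]
5.65 [ 0.68498896 -0.03975993  0.19001214] [-1.79997946e+02  4.49845317e-04  2.15026602e-02] [-0.29554975  0.01919761  0.87795262]
```

```bash
python3 - <<'E'
from h import *
T=np.load("hub_T.npy");vision_im[0]=cv2.cvtColor(cv2.imread("pics/hub_w.png"),cv2.COLOR_BGR2RGB)
a=rect_wrist(T,(.685,-.04),.1,.012,"pics/hr12.png",4)
b=rect_wrist(T,(.685,-.04),.04,.056,"pics/hr56.png",10)
c=rect_wrist(T,(.685,-.04),.06,.030,"pics/hr30.png",7)
g=cv2.cvtColor(cv2.resize(b,(400,400)),cv2.COLOR_RGB2BGR);c=cv2.cvtColor(cv2.resize(c,(400,400)),cv2.COLOR_RGB2BGR)
g=np.hstack([g,c]);g=np.clip((g.astype(float)-20)*2.0,0,255).astype(np.uint8);cv2.imwrite("pics/hr.png",g)
E
```

```text
(no output)
```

View pics/hr12.png

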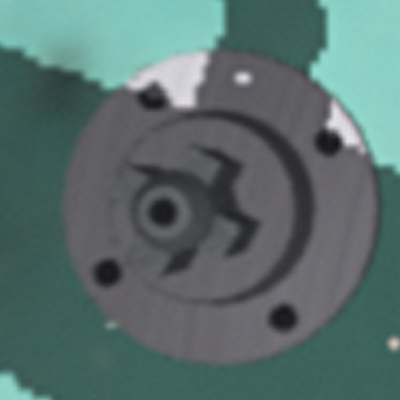

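View pics/hr.png

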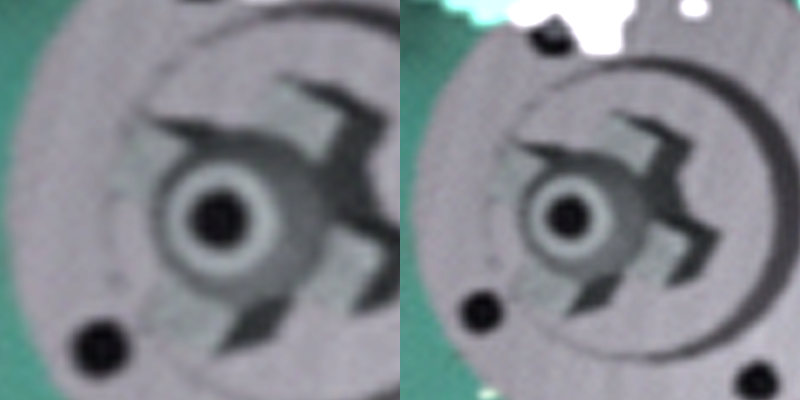

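```bash
python3 - <<'E'
from h import *
robot.move_to([.623,-.0415,.09],[180,0,0]);robot.pause(.3)
T,im=grabw();np.save("hub2_T.npy",T);cv2.imwrite("pics/hub2_w.png",cv2.cvtColor(im,cv2.COLOR_RGB2BGR))
print(T.round(4))
b=rect_wrist(T,(.69,-.0415),.04,.056,"pics/h56.png",10)
c=rect_wrist(T,(.69,-.0415),.1,.012,"pics/h12.png",4)
g=np.hstack([b,c]);g=cv2.cvtColor(np.clip((g.astype(float)-20)*1.8,0,255).astype(np.uint8),cv2.COLOR_RGB2BGR);cv2.imwrite("pics/hr2.png",g)
for y in (62,-28,152,-118): print(y,robot.inverse_kinematics([.69,-.0415,.1],[180,0,y]))
for y in (179,-1): print(y,robot.inverse_kinematics([.5576,.362,.1],[180,0,y]))
for y in (59.5,-120.5): print(y,robot.inverse_kinematics([.6394,.2235,.1],[180,0,y]))
print(robot.current_time_s())
E
```

```text
[[ 1.000e+00  4.000e-04  3.100e-03  6.246e-01]
 [ 4.000e-04 -1.000e+00 -6.000e-04 -4.190e-02]
 [ 3.100e-03  6.000e-04 -1.000e+00  9.140e-02]
 [ 0.000e+00  0.000e+00  0.000e+00  1.000e+00]]
62 [-16.06607918  43.313749    32.28303385  73.59946521 -23.03368127
  69.45675477 -10.89329334]
-28 [-25.93570254  49.74633754  53.46636186  74.0771862  -39.42024525
  74.95249869 -90.79473027]
152 [-4.81123112 40.5505263  11.87258923 73.0146695  -8.33855269 67.26364483
 69.50690968]
-118 [ -31.39482121   57.94900908   70.46377071   74.32061243  -53.6645029
   82.56112924 -173.18013619]
179 [-38.04975579  37.27102989   5.83286627  78.19708276  -3.9024771
  64.72650297  57.26603486]
-1 [ -62.25504687   45.02231771   48.72181419   79.35252412  -34.24608891
   70.85026971 -101.82572352]
59.5 [-40.51622114  42.15527109  34.26711926  76.51686926 -23.9632401
  68.49934126 -34.96671829]
-120.5 [ 10.72294753  53.40702142 -61.99005422  73.94777252  46.31021973
  78.60809321 100.28376289]
6.6417
```

View pics/hr2.png

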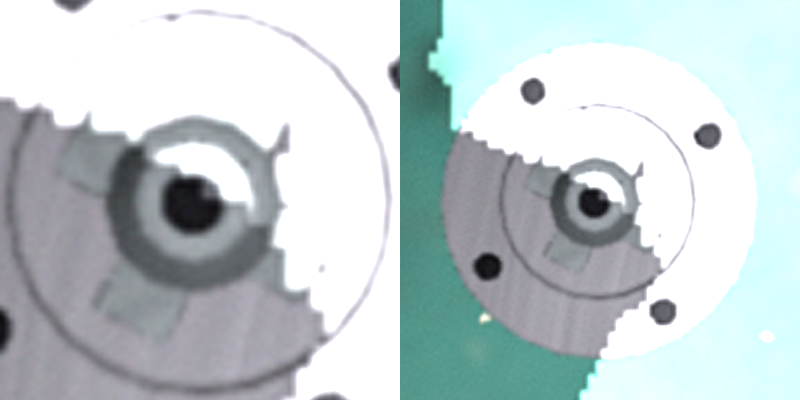

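```bash
python3 - <<'E'
from h import *
T=np.load("hub2_T.npy");vision_im[0]=cv2.cvtColor(cv2.imread("pics/hub2_w.png"),cv2.COLOR_BGR2RGB)
b=rect_wrist(T,(.69,-.0415),.036,.056,"pics/h56b.png",16)
lo=np.clip((b.astype(float)-60)*3.5,0,255);
lo=cv2.cvtColor(lo.astype(np.uint8),cv2.COLOR_RGB2BGR)
for k in range(4):
    a=np.radians(65+90*k);c=np.array([288-3*0,288.])
    for off in (-4,0,4):
        n=np.array([-np.sin(a),np.cos(a)])*off*16;d=np.array([np.cos(a),np.sin(a)])
        p=n+d*8*16;q=n+d*14*16
        cv2.line(lo,(int(c[0]+p[0]),int(c[1]-p[1])),(int(c[0]+q[0]),int(c[1]-q[1])),(0,0,255),1)
cv2.imwrite("pics/h56c.png",lo)
E
```

```text
(no output)
```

View pics/h56c.png

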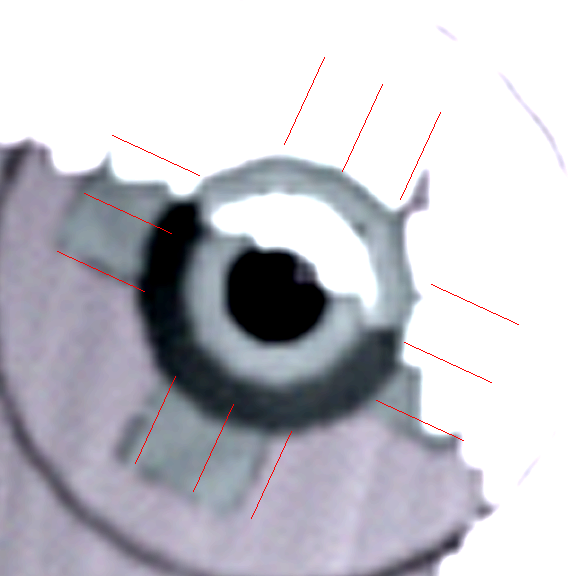

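```bash
cat >> h.py <<'E'
def st(tag=""):
    print(tag,"t=%.2f"%robot.current_time_s(),"p",robot.current_tool_pos().round(4),"rot",np.round(robot.current_eef_rot(),1),"F",np.round(robot.current_contact_force(),1),"M",np.round(robot.current_torque(),2),"gap %.3f"%robot.current_finger_gap())
E
python3 - <<'E'
from h import *
robot.line_to([.623,-.0415,.15],velocity=.3)
robot.move_to([.5576,.362,.15],[180,0,179])
fingers.gripper_to(.78,force=40)
robot.pause(.2);st("hover")
robot.line_to([.5576,.362,.045],velocity=.15)
robot.pause(.2);st("near")
T,im=grabw();cv2.imwrite("pics/pre.png",cv2.cvtColor(im,cv2.COLOR_RGB2BGR))
hit=robot.line_to([.5576,.362,.012],velocity=.03,f_stop=4)
st("hit %s"%hit)
E
```

```text
hover t=9.38 p [0.5576 0.362  0.15  ] rot [180.   0. 179.] F [-0.4 -0.5  0.1] M [-0.04  0.01 -0.03] gap 0.780
near t=10.43 p [0.5585 0.3625 0.0465] rot [1.799e+02 1.000e-01 1.790e+02] F [-0.6  0.2 -0.9] M [-0.09  0.02  0.03] gap 0.781
hit False t=11.73 p [0.5578 0.3621 0.0123] rot [180.   0. 179.] F [ 0.9 -0.  -0.5] M [0.01 0.02 0.  ] gap 0.777
```

View pics/pre.png

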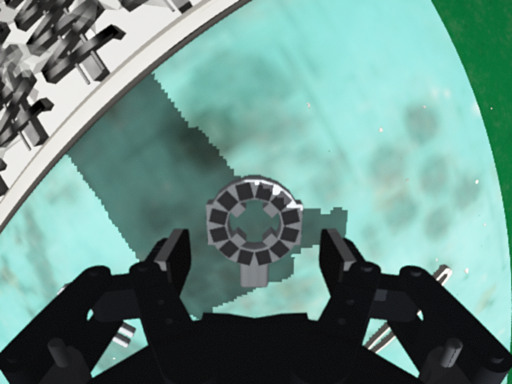

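```bash
python3 - <<'E'
from h import *
hit=robot.line_to([.5576,.362,.001],velocity=.02,f_stop=4)
st("hit %s"%hit)
T,im=grabw();cv2.imwrite("pics/pre2.png",cv2.cvtColor(im,cv2.COLOR_RGB2BGR))
E
```

```text
hit True t=12.02 p [0.558  0.3623 0.0105] rot [1.80e+02 1.00e-01 1.79e+02] F [-1.1  0.4  4.1] M [-0.13 -0.02 -0.03] gap 0.782
```

View pics/pre2.png

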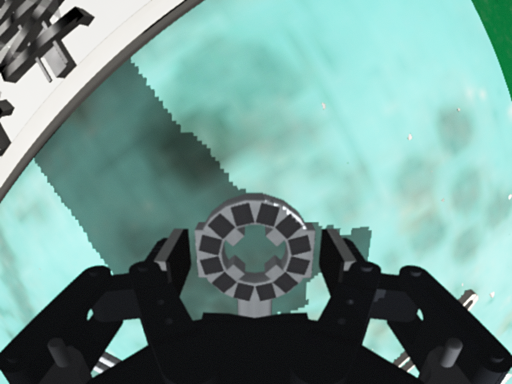

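```bash
python3 - <<'E'
from h import *
robot.line_to([.5576,.362,.016],velocity=.05);robot.pause(.15)
st("up")
fingers.gripper_to(0.0,force=45);robot.pause(.1)
st("closed")
robot.line_to([.5576,.362,.15],velocity=.25);robot.pause(.3)
st("lifted")
T,im=grabw();cv2.imwrite("pics/lift.png",cv2.cvtColor(im,cv2.COLOR_RGB2BGR));np.save("lift_T.npy",T)
E
```

```text
up t=12.50 p [0.5572 0.3618 0.0155] rot [-1.799e+02 -1.000e-01  1.790e+02] F [-0.4 -0.1 -0.1] M [-0.03 -0.01  0.01] gap 0.782
closed t=12.85 p [0.5576 0.362  0.016 ] rot [-1.80e+02 -1.00e-01  1.79e+02] F [-0.1 -0.6  1.1] M [ 0.02  0.01 -0.02] gap 0.642
lifted t=13.83 p [0.5568 0.3615 0.1481] rot [-179.8   -0.2  179. ] F [ 0.2  0.  -0.7] M [0.06 0.02 0.01] gap 0.642
```

View pics/lift.png

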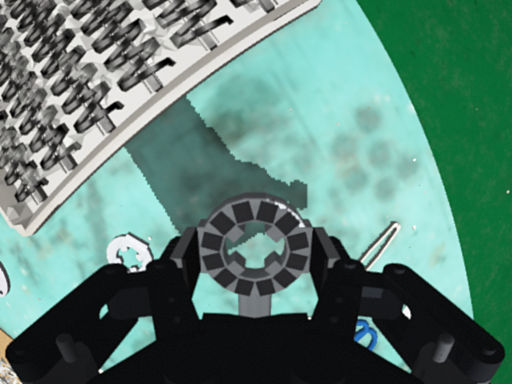

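```bash
python3 - <<'E'
from h import *
T=np.load("lift_T.npy");vision_im[0]=cv2.cvtColor(cv2.imread("pics/lift.png"),cv2.COLOR_BGR2RGB)
c=T[:3,3]
z=c[2]-.004
o=rect_wrist(T,c[:2],.11,z,"pics/lift_r.png",5)
o=cv2.imread("pics/lift_r.png");cv2.circle(o,(275,275),140,(0,0,255),1);cv2.circle(o,(275,275),52,(0,0,255),1);cv2.imwrite("pics/lift_r.png",o)
E
```

```text
(no output)
```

View pics/lift_r.png

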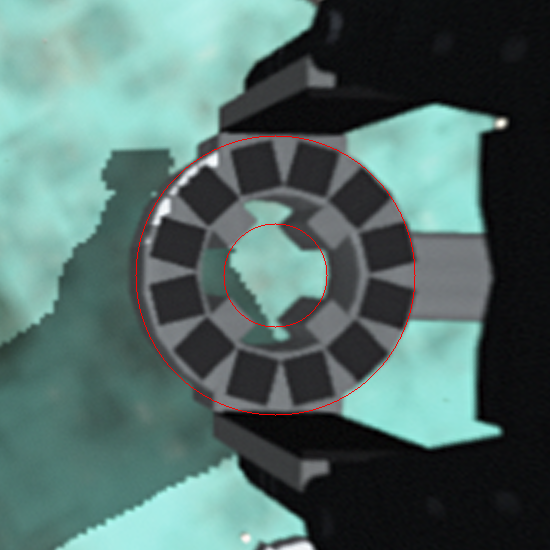

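```bash
python3 - <<'E'
from h import *
robot.move_to([.6884,-.0413,.15],[180,0,156]);robot.pause(.4)
st("hover")
T,im=grabw();cv2.imwrite("pics/over.png",cv2.cvtColor(im,cv2.COLOR_RGB2BGR));np.save("over_T.npy",T)
robot.line_to([.6884,-.0413,.088],velocity=.12);robot.pause(.4)
st("above nose")
T,im=grabw();cv2.imwrite("pics/over2.png",cv2.cvtColor(im,cv2.COLOR_RGB2BGR));np.save("over2_T.npy",T)
E
```

```text
hover t=15.85 p [ 0.6884 -0.0409  0.15  ] rot [180.   0. 156.] F [ 0.3 -0.8 -1.3] M [-0.01  0.02  0.  ] gap 0.642
above nose t=16.97 p [ 0.6887 -0.0413  0.0885] rot [180.   0. 156.] F [ 0.6  0.8 -0.7] M [-0.    0.02  0.  ] gap 0.641
```

View pics/over2.png

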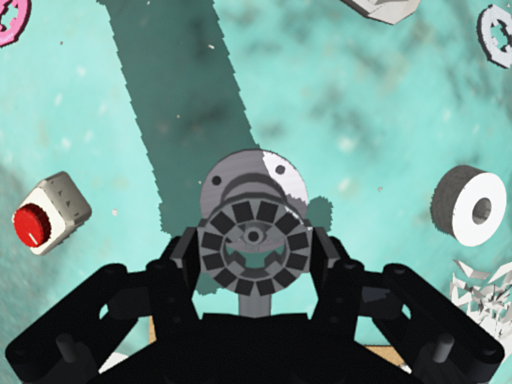

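```bash
python3 - <<'E'
from h import *
im=cv2.imread("pics/over2.png");cv2.imwrite("pics/over2c.png",cv2.resize(im[140:310,180:330],None,fx=4,fy=4,interpolation=cv2.INTER_CUBIC))
T=np.load("over2_T.npy")
print(wpx2w(T,254,237,.065),wpx2w(T,255,247,.0845),T[:3,3])
print(w2wpx(T,[.6893,-.0417,.065]))
E
```

```text
[ 0.69068814 -0.04168701  0.065     ] [ 0.68762122 -0.03974325  0.0845    ] [ 0.68866657 -0.04127814  0.08851863]
(np.float64(252.95021452962973), np.float64(234.92746971846904))
```

View pics/over2c.png

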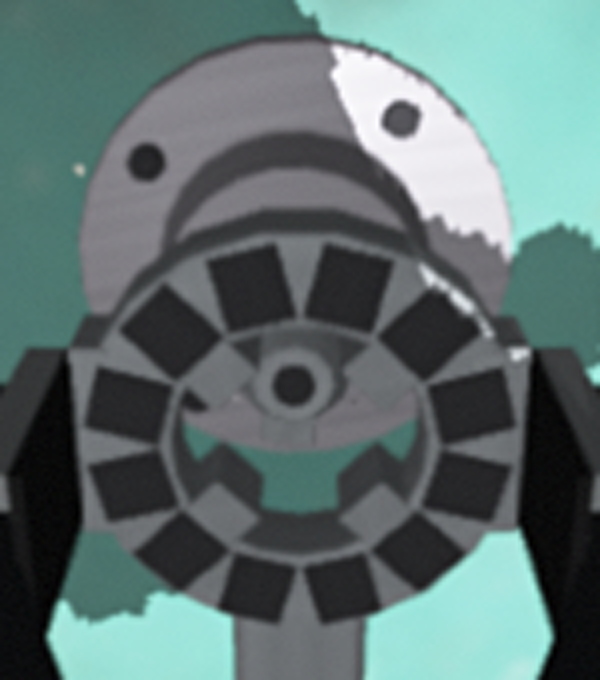

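```bash
python3 - <<'E'
from h import *
T=np.load("over2_T.npy");Ti=np.linalg.inv(T)
for u,v,z in [(253.25,236.25,.065),(255,250.5,.0845),(255,249,.0845)]:
    p=wpx2w(T,u,v,z);print(p,(Ti@np.r_[p,1])[:3])
E
```

```text
[ 0.69010161 -0.04187826  0.065     ] [-1.53698528e-03  2.69531125e-05  2.35198257e-02]
[ 0.68938732 -0.04053018  0.0845    ] [-0.00035119  0.00097499  0.00401924]
[ 0.68862782 -0.04019177  0.0845    ] [0.00048029 0.00097528 0.00401861]
```

```bash
python3 - <<'E'
from h import *
X,Y=.6889,-.0421
robot.line_to([X,Y,.083],velocity=.05);robot.pause(.3);st("at83")
hit=robot.line_to([X,Y,.066],velocity=.02,f_stop=4)
st("hit %s"%hit);robot.pause(.2);st("settled")
E
```

```text
at83 t=17.57 p [ 0.689  -0.0421  0.0831] rot [180.   0. 156.] F [ 0.5  1.1 -1.7] M [ 0.   -0.01  0.  ] gap 0.643
hit False t=18.57 p [ 0.6887 -0.0422  0.0659] rot [-180.   -0.  156.] F [-0.1 -0.3 -1.9] M [-0.04  0.02  0.03] gap 0.643
settled t=18.77 p [ 0.6887 -0.0422  0.0659] rot [-180.   -0.  156.] F [-0.9 -0.6 -1.4] M [-0.02  0.13  0.02] gap 0.638
```

```bash
python3 - <<'E'
from h import *
X,Y=.6889,-.0421
hit=robot.line_to([X,Y,.0445],velocity=.025,f_stop=5)
st("hit %s"%hit)
T,im=grabw();cv2.imwrite("pics/seat.png",cv2.cvtColor(im,cv2.COLOR_RGB2BGR));np.save("seat_T.npy",T)
E
```

```text
hit True t=19.51 p [ 0.6888 -0.0422  0.046 ] rot [-180.   -0.  156.] F [0.7 0.7 3.8] M [-0.03 -0.05  0.07] gap 0.645
```

View pics/seat.png

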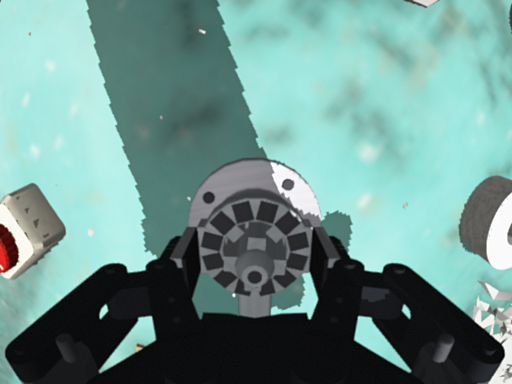

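```bash
python3 - <<'E'
from h import *
X,Y=.6889,-.0421
fingers.gripper_to(.78,force=45);robot.pause(.1)
robot.line_to([X,Y,.15],velocity=.2);st("up")
robot.move_to([.6394,.2235,.13],[180,0,59.5]);robot.pause(.4)
T,im=grabw();cv2.imwrite("pics/sep2.png",cv2.cvtColor(im,cv2.COLOR_RGB2BGR));np.save("sep2_T.npy",T)
o=rect_wrist(T,(.6394,.2235),.11,.009,"pics/sep2_r.png",5)
o=cv2.imread("pics/sep2_r.png");cv2.circle(o,(275,275),140,(0,0,255),1)
a=np.radians(59.5);cv2.line(o,(275,275),(int(275+220*np.cos(a)),int(275-220*np.sin(a))),(0,0,255),1);cv2.imwrite("pics/sep2_r.png",o)
im=vision.grab_frame("scene");cv2.imwrite("pics/scene1.png",cv2.resize(cv2.cvtColor(im,cv2.COLOR_RGB2BGR)[140:260,180:330],None,fx=4,fy=4,interpolation=cv2.INTER_CUBIC))
st("sep")
E
```

```text
up t=20.61 p [ 0.6881 -0.042   0.1489] rot [-179.8   -0.4  156. ] F [ 0.1 -0.  -0.7] M [-0.03  0.03  0.05] gap 0.783
sep t=22.78 p [0.6394 0.2234 0.1301] rot [-180.    -0.    59.5] F [-0.2 -0.1  0.5] M [-0.    0.02 -0.01] gap 0.782
```

View pics/sep2_r.png

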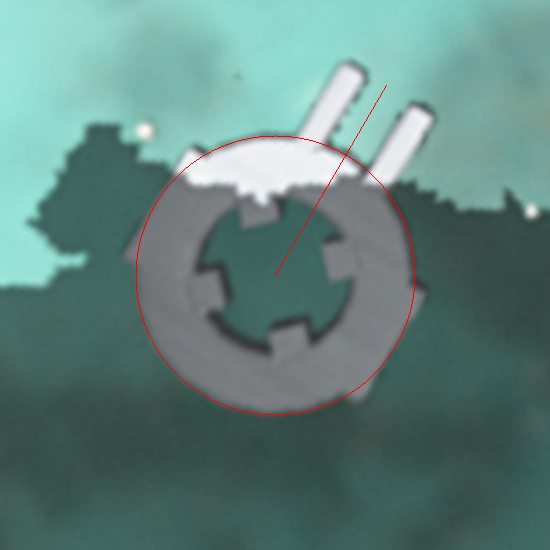

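View pics/scene1.png

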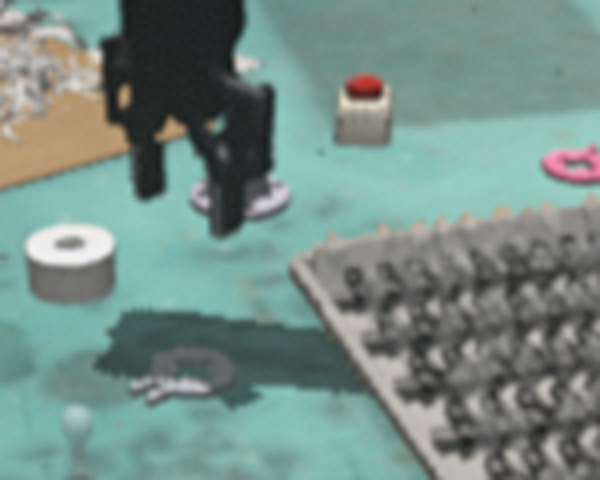

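```bash
python3 - <<'E'
from h import *
p=[.6394,.2235]
robot.line_to([*p,.04],velocity=.15)
robot.line_to([*p,.0145],velocity=.04,f_stop=4);robot.pause(.25);st("down")
fingers.gripper_to(0.0,force=45);robot.pause(.1);st("closed")
robot.line_to([*p,.15],velocity=.25)
robot.move_to([.6889,-.0421,.15],[180,0,156]);robot.pause(.4)
robot.line_to([.6889,-.0421,.1],velocity=.12);robot.pause(.4)
T,im=grabw();im=cv2.cvtColor(im,cv2.COLOR_RGB2BGR);cv2.imwrite("pics/so.png",im);np.save("so_T.npy",T)
cv2.imwrite("pics/soc.png",cv2.resize(im[140:310,180:330],None,fx=3.5,fy=3.5,interpolation=cv2.INTER_CUBIC));st("over")
E
```

```text
down t=24.57 p [0.6396 0.2236 0.0149] rot [180.   -0.   59.5] F [ 0.2  0.6 -0.7] M [-0.04  0.04 -0.01] gap 0.782
closed t=24.92 p [0.6399 0.2236 0.0152] rot [ 1.80e+02 -1.00e-01  5.95e+01] F [-0.8 -1.   3.6] M [-0.08  0.14 -0.01] gap 0.640
over t=28.71 p [ 0.6891 -0.0421  0.1004] rot [180.   0. 156.] F [ 0.2 -0.9 -1.4] M [0.02 0.03 0.02] gap 0.640
```

View pics/soc.png

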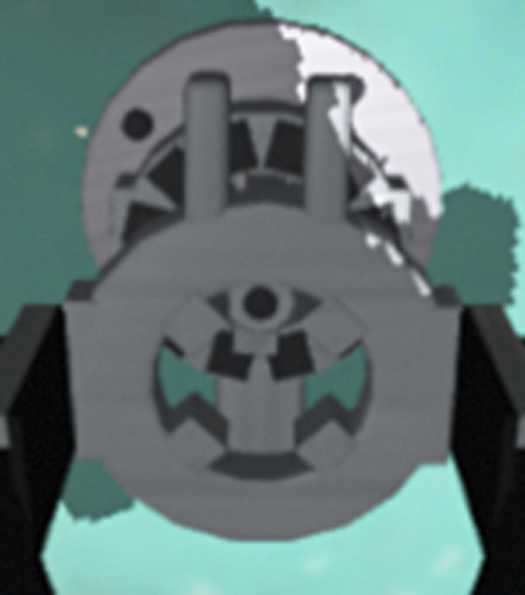

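```bash
python3 - <<'E'
from h import *
T=np.load("so_T.npy");Ti=np.linalg.inv(T);z=T[2,3]
for u,v,zz in [(254.6,226.3,.065),(255.1,250.3,z-.006)]:
    p=wpx2w(T,u,v,zz);print(p,(Ti@np.r_[p,1])[:3])
T=np.load("over2_T.npy");Ti=np.linalg.inv(T);z=T[2,3]
p=wpx2w(T,255.5,250.8,z-.004);print((Ti@np.r_[p,1])[:3])
E
```

```text
[ 0.69005618 -0.04164133  0.065     ] [-0.00058842  0.00076944  0.03556196]
[ 0.69074966 -0.04168149  0.09456117] [-0.00126245  0.00102626  0.00600143]
[-0.00050868  0.00122003  0.00400083]
```

```bash
python3 - <<'E'
from h import *
X,Y=.6884,-.0418
robot.line_to([X,Y,.083],velocity=.05);robot.pause(.3);st("at83")
hit=robot.line_to([X,Y,.066],velocity=.02,f_stop=4)
st("hit %s"%hit)
if not hit:
    hit=robot.line_to([X,Y,.0545],velocity=.02,f_stop=5);st("hit2 %s"%hit)
T,im=grabw();im=cv2.cvtColor(im,cv2.COLOR_RGB2BGR);cv2.imwrite("pics/ss.png",cv2.resize(im[140:310,180:330],None,fx=3.5,fy=3.5,interpolation=cv2.INTER_CUBIC))
E
```

```text
at83 t=29.50 p [ 0.6886 -0.0419  0.0834] rot [180.   0. 156.] F [ 1.2  0.5 -1.5] M [ 0.    0.01 -0.01] gap 0.641
hit False t=30.50 p [ 0.6883 -0.0419  0.066 ] rot [-180.   -0.  156.] F [ 0.2  0.7 -0.9] M [0.03 0.07 0.  ] gap 0.642
hit2 True t=30.98 p [ 0.6883 -0.0419  0.0572] rot [-180.   -0.  156.] F [ 0.3 -0.3  4.7] M [0.03 0.06 0.  ] gap 0.641
```

View pics/ss.png

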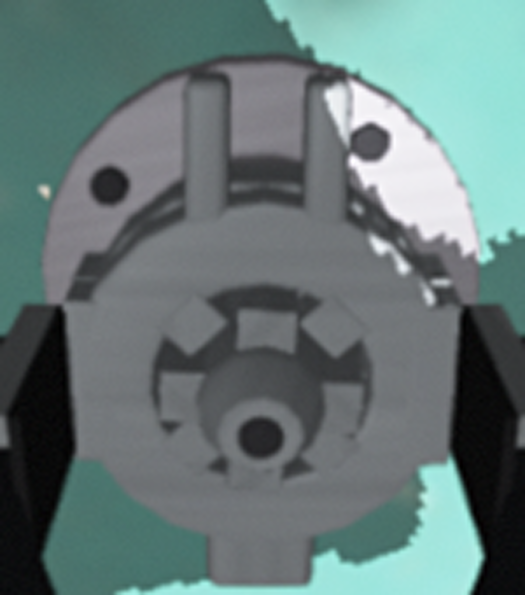

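```bash
python3 - <<'E'
from h import *
X,Y=.6884,-.0418
fingers.gripper_to(.78);robot.pause(.1);st("open")
robot.line_to([X,Y,.17],velocity=.2);robot.pause(.5)
T,im=grabw();cv2.imwrite("pics/fin_w.png",cv2.cvtColor(im,cv2.COLOR_RGB2BGR))
a=rect_wrist(T,(.689,-.042),.1,.051,"pics/fin_r.png",5)
robot.move_to([.55,.15,.3],[180,0,156])
out=[]
for n,c in (("scene",(200,150,80,60)),("top",(260,130,70,70))):
    im=cv2.cvtColor(vision.grab_frame(n),cv2.COLOR_RGB2BGR);cv2.imwrite(f"pics/{n}_end.png",im)
    x,y,w,h=c;out.append(cv2.resize(im[y:y+h,x:x+w],(400,int(400*h/w)),interpolation=cv2.INTER_CUBIC)[:300])
cv2.imwrite("pics/fin_st.png",np.hstack(out));st("end")
E
```

```text
open t=31.40 p [ 0.6864 -0.0417  0.0552] rot [-179.9   -0.3  156. ] F [-0.7  0.4 -0.7] M [-0.01 -0.06 -0.01] gap 0.777
end t=33.83 p [0.5506 0.1477 0.2987] rot [-179.9   -0.   155.8] F [ 0.1 -0.4  0.5] M [ 0.03 -0.03 -0.04] gap 0.781
```

View pics/fin_r.png

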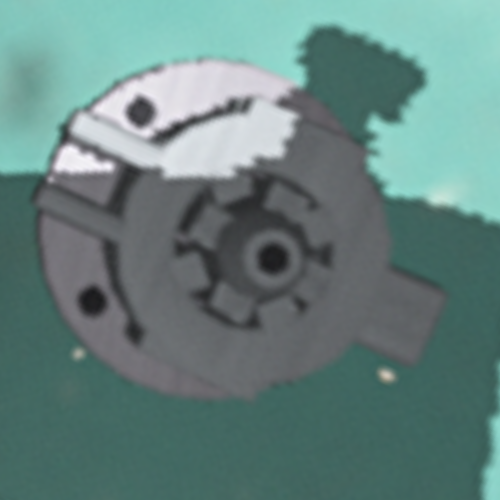

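View pics/fin_st.png

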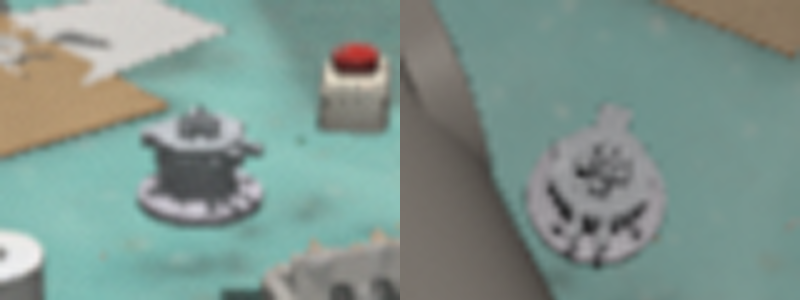

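View pics/scene_end.png

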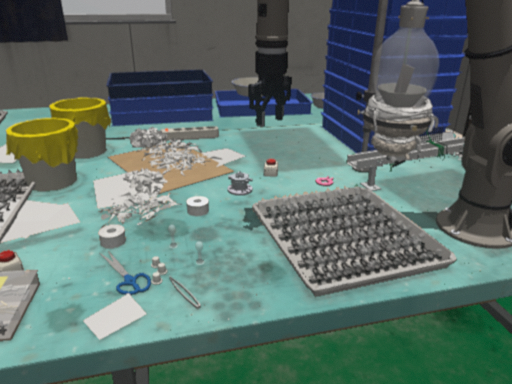

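```bash
python3 -c "
from h import *
robot.pause(.3);workorder.close_job();print(robot.current_time_s())"
```

```text
the job is handed in; nothing more can be done
the job is handed in; nothing more can be done
```

Both plates are on the hub, and I handed the job in at about 34 s of the 72 s allowed. The hand-in gives no verdict, so my own checks are all there is to go on.

- **Clutch disc:** I found the spline angle by eye with the wrist camera (about 66° mod 90°). Set to that angle, the disc slid straight down the splines, so no turning by feel was needed. It stopped at a 5 N force limit with its underside at about 30 mm, on the shoulder, and I let it go.
- **Separator plate:** it went on the same way, tab opposite. Contact came at about 5 N with its underside at about 42 mm, flush on the disc, and I let it go.
- **Forces:** apart from the approach, the only contact was about 4 to 5 N at each seating and light touches of the fingertips on the bench.

**Last checks:** the final wrist, top and scene pictures show the stack centred and level. The solid tab and the forked tab point opposite ways, and the gripper is clear. The bystanders and the pink look-alike look unmoved.

**Disagreement:** camera estimates of the hub centre differed by 1 to 3 mm between views. The hub's tapered nose took this up, with no side force that stood out from the reading noise (about 1 N).

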